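# Turn the upside-down tube rack and lay it in the loading tray

## Robot

A 7-joint arm with a two-finger parallel gripper is mounted at the origin on the work surface. World frame = base frame: x ahead of the robot, y to its left, z up, the work surface at z = 0. Lengths are in m, angles in rad, forces in N, time in s.
With the tool pointing down it reaches from about 0.4 to 0.875 m from the base axis. Payload 19.3 kg.
Tool frame: the origin (TCP) lies at the very end of the fingers, on their centre line; the grasp point (between the pads) lies 19 mm behind it; z points along the fingers, y is the line along which they close (so a half turn about z gives the same grasp; the last joint's range is limited). The gripper opens to 85 mm and grips with 20 to 120 N. Pads are 22 mm wide; open, the fingers measure 114 mm over their backs; the gripper's body (76 mm by 85 mm) begins 54 mm behind the grasp point. The pads swing forward as they close: fully open they stand 13 mm farther back than shut.
Start: joints at [1.218, 0.521, -0.036, 1.599, 0.021, 1.021, -0.113], TCP at [0.174, -0.6, 0.231] pointing down, gripper open.
Joint ranges: [-2.91, 2.91], [-0.3, 2.13], [-1.5, 1.42], [0.17, 2.43], [-1.26, 4.41], [0.16, 1.93], [-2.52, 2.52]. Speed limits (rad/s): [1.89, 1.89, 2.39, 2.39, 3.01, 3.01, 3.01].

## Interface

Orientations are given as a unit quaternion [x, y, z, w].
In Python, from rig import env, cams gives the robot as it stands.
- The arm moves only by the tool step_arm, never from a script. Its arguments are lists of equal length, an entry for each row: "hand": the opening, from -1 (shut) to 1 (fully open); "translation": the shift along the tool's x, y, z in mm, a list of three; "delta_rot": the turn, a rotation vector about the tool's x, y, z in degrees, a list of three. In form: {"hand": [hand, ...], "translation": [[tx, ty, tz], ...], "delta_rot": [[rx, ry, rz], ...]}. A call has 1 to 20 rows; each row shifts and turns the commanded pose from where the row before left it, along the tool's axes as they then stand; what a row does not reach is not made up. A row lasts 1/10 s, in which the tool goes at most 50 mm and 8.59 degrees, less where a joint would pass 70% of its speed; a pose out of reach is approached as far as the arm can. A call with a gripper value outside its range is refused whole. The fingers move at their own pace and stop on an object; "newtons" is the grip in N (left out, the last holds). Time passes only in rows, so rows that do not move let the fingers close. It gives the time, the measured TCP pose, the force, the opening and the grip force at its end, in the units of the state.
- env.read_state(): the state, without advancing time (a new reading comes with each control period).
- cams.grab_frame(name): name is "scene" or "top" or "wrist"; returns a dict with "image" (420x560x3 uint8, red, green, blue), "fovy" (degrees; the focal length in pixels is half the picture's height over the tangent of half this angle, whatever the lens; pixels are square), "cx", "cy" (the principal point, pixels), "k1" (the pictures are not rectified: a ray, as slopes to the right and down, at radius r is drawn at 1 + k1 r^2 times it, then the intrinsics apply), "R" (3x3) and "t" (3): a world point X has camera coordinates R X + t; the wrist camera has in their place "mount" (4x4, takes a point from camera to tool coordinates, whose origin is the TCP and whose axes are the flange's). Camera axes: x right, y down, z forward; pixel columns grow to the right and rows downward; lengths in m; the calibration is good to about 2 mm. A picture is of the moment at which its call begins: read the wrist's pose just before it. There is no depth.
- env.job_done(): hands the job in; it is judged then, once.
The state is a dict: "t": time; "joints": joint angles; "qd": joint speeds; "tau": joint torques, N m; "tcp_pos": TCP position; "tool_rot": TCP orientation; "ft_force": force on the tool from outside, world axes, zero at the start; "moment": the same for the moment, N m; "width": opening from 0.0 (shut) to 1.0 (fully open); "gripper_force": force on a finger pad.
Only numpy, scipy, OpenCV 4.12 (cv2) and the standard library are available. Lean on these libraries where they do the work, as an engineer would, in place of code of your own. Each camera call takes 0.05 s, during which the arm holds its last target. There are 200 camera calls.

## Task

One of the three white tube racks has come back upside down: it shows its plain underside with an orange dot. Turn that rack over so that its holes face up and lay it flat inside the blue tray, and let it go; leave the other two racks where they stand.

Things in the scene. Friction and masses are not known exactly. Their poses are not given: they have to be found in the camera images.
- rack_mid (a point): Centre of the upside-down white rack on the bench: a block 60 mm long (x), 50 wide (y), 30 thick (z), 80 g. Its z points out of its holed top (six 8 mm holes; plain 19 mm margins at both ends of its length): down at the start, up when done. Its underside, up at the start, has a flat orange dot, 30 mm. It stands on its 30 mm thick sides; a push on the upper margin (clear of the holes) tips it over.
- tray_floor (a point): Centre of the inner floor of the fixed blue tray, an open square 140 x 140 mm outside, 130 x 130 mm inside, x and y along its sides, z up. The floor is 5 mm above the bench, the rim another 5 mm higher.
- rack_b_mid (a point): Centre of a second, identical rack standing the right way up (holes showing, empty), 15 mm above the bench; z up. Leave it alone.
- rack_c_mid (a point): Centre of a third, identical rack, the right way up with four tubes with red and green caps in it (the caps reach 44 mm above the bench), centre 15 mm above the bench; z up. Leave it alone.
Things that resemble listed ones, but are neither listed nor needed, are in the scene too. Of the things that look like the part that bears tray_floor, take the one that is farthest to the robot's right at the start.

How it is judged:
By the outcome, as a careful person would: the job done as asked, in the order asked, and still so for the second after the job is handed in, with the robot touching nothing.
It also fails if it takes over 50 s, if anything falls off the work surface, if the arm or the gripper's body presses on something with over 40 N, if the wrist force passes 120 N, or if a joint passes its speed limit or range.

## Working session

There is one attempt and no reset: what is moved stays moved. The work goes in short steps, Python scripts to look and compute and a tool call to move; the robot and the scene stay as the last step left them, time stands still between calls to the robot, and variables do not carry over. Pictures are saved under pics/ and viewed, at most 10 in all, crops included, and the job is handed in when it is done.

Besides the shell and the picture viewer there is one more tool, called after "Call:" in YAML: its name, and indented under it one key for each argument. step_arm: Moves the arm, as the interface text tells. Its arguments: {"type":"object","properties":{"hand":{"type":"array"},"translation":{"type":"array"},"delta_rot":{"type":"array"},"newtons":{"type":"number"}},"required":["hand","translation","delta_rot"]}

```bash
mkdir -p pics; cat > h.py <<'E'
import numpy as np, cv2
from scipy.spatial.transform import Rotation as Ro
def pix2ray(f,u,v):
    fl=f["image"].shape[0]/2/np.tan(np.radians(f["fovy"])/2)
    d=np.array([(u-f["cx"])/fl,(v-f["cy"])/fl]); s=d.copy()
    for _ in range(20): s=d/(1+f["k1"]*(s@s))
    return np.array([s[0],s[1],1.])
def toworld(f,u,v,z,st=None):
    r=pix2ray(f,u,v)
    if "R" in f and f["R"] is not None:
        R=np.array(f["R"]);t=np.array(f["t"]); o=-R.T@t; d=R.T@r
    else:
        M=np.array(f["mount"]);T=Ro.from_quat(st["tool_rot"]).as_matrix()
        o=T@M[:3,3]+st["tcp_pos"]; d=T@M[:3,:3]@r
    return o+d*(z-o[2])/d[2]
E
python3 - <<'E'
from rig import env,cams
import cv2,pickle,numpy as np
st=env.read_state();print(st)
for n in("scene","top","wrist"):
    f=cams.grab_frame(n);pickle.dump((st,f),open(f"pics/{n}0.pkl","wb"))
    cv2.imwrite(f"pics/{n}0.png",f["image"][:,:,::-1]);print(n,{k:v for k,v in f.items() if k!="image"})
E
```

```text
{'t': 0.0, 'joints': array([ 1.21780236,  0.52200421, -0.03630341,  1.59998515,  0.02118256,
        1.02110101, -0.11278499]), 'qd': array([-6.43425527e-04, -5.06269885e-04, -3.07822474e-04, -9.19524248e-04,
        2.71826471e-03, -1.07114321e-03,  5.91013062e-05]), 'tau': array([-1.32354813e-03, -9.27120566e+01,  1.97945438e+00, -3.69924366e+01,
        1.78342400e-02,  8.45323142e-03, -3.00233216e-05]), 'tcp_pos': array([ 0.17426476, -0.59987262,  0.23074029]), 'tool_rot': array([ 9.90021719e-01,  1.40913751e-01, -1.16010466e-04, -5.44458979e-04]), 'ft_force': array([0.53980833, 0.49641573, 0.39288405]), 'moment': array([-0.01499045, -0.04162012,  0.01127922]), 'gripper_force': 0.0, 'width': 1.0015348326875688}
scene {'fovy': 44.62202242522629, 'cx': 279.9530552777883, 'cy': 206.57653511098127, 'k1': -0.02463445407765938, 'R': array([[-0.81622484,  0.57749756, -0.01654058],
       [ 0.44398711,  0.60869011, -0.65754985],
       [-0.36966534, -0.54405232, -0.75322945]]), 't': array([ 0.37618493, -0.17105849,  1.21281363])}
top {'fovy': 50.649840746183386, 'cx': 281.88571562332356, 'cy': 221.46957402376697, 'k1': -0.12856740345649215, 'R': array([[ 0.01063682, -0.99989576,  0.00976346],
       [-0.99437715, -0.0116059 , -0.1052587 ],
       [ 0.10536104, -0.00858894, -0.99439694]]), 't': array([-0.00647494,  0.48130313,  1.11445512])}
wrist {'fovy': 63.937802853583335, 'cx': 279.60240905567065, 'cy': 208.5440453118563, 'k1': -0.0234905959766045, 'mount': array([[ 2.78607702e-04, -9.51690821e-01, -3.07057819e-01,
         7.96666408e-02],
       [ 9.99999677e-01,  4.96750965e-04, -6.32277405e-04,
         3.93747706e-04],
       [ 7.54263870e-04, -3.07057544e-01,  9.51690651e-01,
        -1.43700347e-01],
       [ 0.00000000e+00,  0.00000000e+00,  0.00000000e+00,
         1.00000000e+00]])}
```

View pics/top0.png

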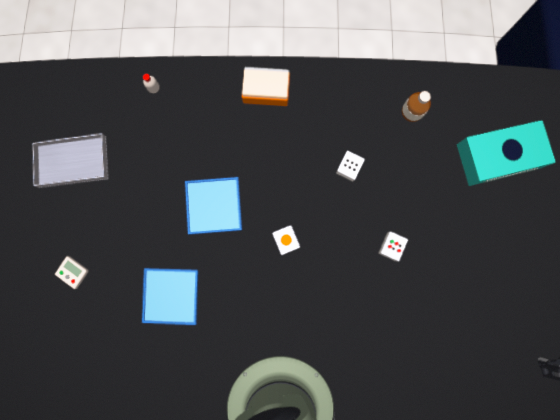

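View pics/scene0.png

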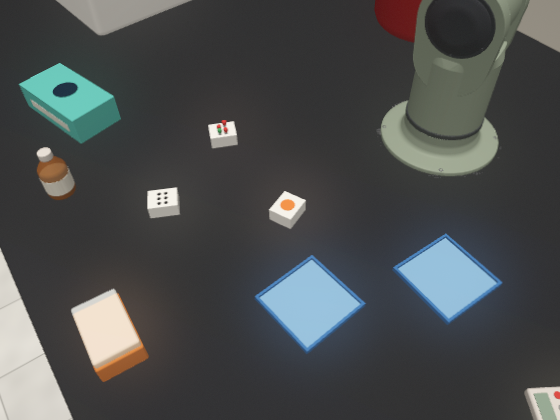

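Top picture: the orange-dot block is at (286,240). The holed white block at (350,166) and the one with tubes at (394,246) are the other racks. The white device at (71,272) and the orange-and-white box at (266,86) are distractors. The blue trays are at (213,206) and (170,296), and (213,206) is farther to the robot's right, so that is the one to use.

```bash
python3 - <<'E'
import pickle,cv2,numpy as np
from h import *
st,f=pickle.load(open("pics/top0.pkl","rb"));_,s=pickle.load(open("pics/scene0.pkl","rb"))
a=cv2.resize(f["image"][150:300,170:430],None,fx=3,fy=3,interpolation=cv2.INTER_CUBIC)
cv2.imwrite("pics/crop1.png",a[:,:,::-1])
im=f["image"].astype(int);R,G,B=im[...,0],im[...,1],im[...,2]
def comp(m,x0,x1,y0,y1,z,n):
    k=np.zeros(m.shape,np.uint8);k[y0:y1,x0:x1]=m[y0:y1,x0:x1]
    c=max(cv2.findContours(k,cv2.RETR_EXTERNAL,cv2.CHAIN_APPROX_NONE)[0],key=cv2.contourArea)[:,0]
    w=np.array([toworld(f,u,v,z)[:2] for u,v in c])*1000
    rc=cv2.minAreaRect(w.astype(np.float32)); print(n,rc)
comp((R>200)&(G>90)&(G<190)&(B<110),265,305,220,260,.03,"dot")
comp((R>120),265,305,220,262,.03,"rack outl")
comp((B>150)&(R<150),175,250,170,240,.007,"tray")
comp((B>150)&(R<150),130,205,260,330,.007,"tray2")
comp((R>120),330,370,145,185,.03,"B");comp((R>120),375,412,228,265,.03,"C")
for n,u,v,z in(("dot scene",288,205,.03),("tray scene",310,302,.005)):print(n,toworld(s,u,v,z))
E
```

```text
dot ((434.7818908691406, -10.775960922241211), (22.976896286010742, 22.949522018432617), 0.6202964782714844)
rack outl ((434.7746887207031, -11.577434539794922), (62.61857604980469, 53.83349609375), 23.208402633666992)
tray ((524.675537109375, 181.0843048095703), (141.04800415039062, 141.60723876953125), 5.043382167816162)
tray2 ((285.82110595703125, 288.4946594238281), (141.35232543945312, 141.19503784179688), 89.2817153930664)
B ((630.50146484375, -177.74786376953125), (52.71529006958008, 68.76690673828125), 63.70085144042969)
C ((421.32745361328125, -288.6576843261719), (56.109249114990234, 65.03944396972656), 66.11007690429688)
dot scene [ 0.4342843 -0.0085727  0.03     ]
tray scene [0.52506635 0.18395903 0.005     ]
```

View pics/crop1.png

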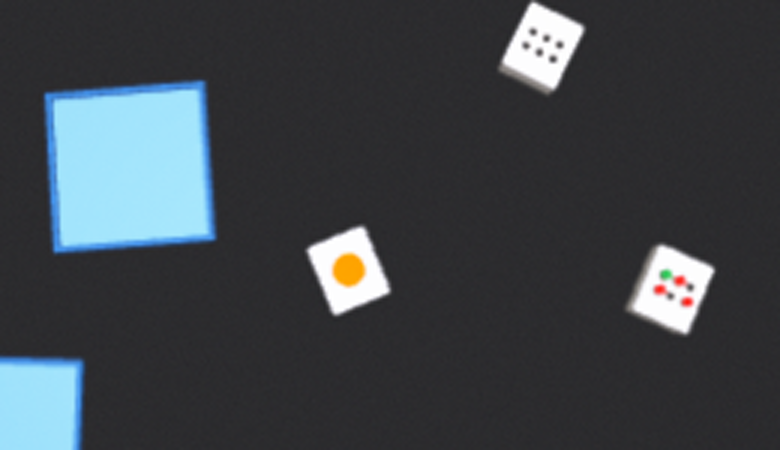

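The crop confirms the plain block with the orange dot at about (0.4345, -0.011), with its long axis at about 23°. The tray centre is at about (0.525, 0.182). I'll move above the rack.

Call:
step_arm:
  hand: [1,1,1,1,1,1,1,1,1,1,1,1,1,1,1,1,1,1]
  translation:
    - [23,-27.5,0]
    - [23,-27.5,0]
    - [23,-27.5,0]
    - [23,-27.5,0]
    - [23,-27.5,0]
    - [23,-27.5,0]
    - [23,-27.5,0]
    - [23,-27.5,0]
    - [23,-27.5,0]
    - [23,-27.5,0]
    - [23,-27.5,0]
    - [23,-27.5,0]
    - [23,-27.5,0]
    - [23,-27.5,0]
    - [23,-27.5,0]
    - [23,-27.5,0]
    - [23,-27.5,0]
    - [23,-27.5,0]
  delta_rot:
    - [0,0,-0.35]
    - [0,0,-0.35]
    - [0,0,-0.35]
    - [0,0,-0.35]
    - [0,0,-0.35]
    - [0,0,-0.35]
    - [0,0,-0.35]
    - [0,0,-0.35]
    - [0,0,-0.35]
    - [0,0,-0.35]
    - [0,0,-0.35]
    - [0,0,-0.35]
    - [0,0,-0.35]
    - [0,0,-0.35]
    - [0,0,-0.35]
    - [0,0,-0.35]
    - [0,0,-0.35]
    - [0,0,-0.35]

```text
t: 1.95
tcp_pos: [0.4029, 0.0045, 0.2314]
tool_rot: [0.981, 0.195, 0.0, 0.0]
ft_force: [0.7, 0.3, 0.4]
width: 0.997
gripper_force: 0.0
```

```bash
python3 - <<'E'
from rig import env
from scipy.spatial.transform import Rotation as Ro
s=env.read_state();print(s['t'],s['joints'],s['tcp_pos'],Ro.from_quat(s['tool_rot']).as_matrix())
E
```

```text
1.95 [ 0.24534413  0.18946394 -0.45602706  2.12585419  0.11092968  0.84816221
 -1.4550904 ] [0.40287216 0.00445751 0.23136948] [[ 9.23836355e-01  3.82787624e-01  1.55812717e-04]
 [ 3.82787637e-01 -9.23836360e-01 -6.55297189e-05]
 [ 1.18861488e-04  1.20181918e-04 -9.99999986e-01]]
```

```bash
cat >> h.py <<'E'
def fk(q,s,L,o):
    R=np.eye(3);p=np.zeros(3);l={0:L[0],2:L[1],4:L[2],6:L[3]}
    off={2:L[4],4:L[5],6:0,0:0}
    for i in range(7):
        ang=s[i]*q[i]+(o if i==6 else 0)
        R=R@Ro.from_euler('z' if i%2==0 else 'y',ang).as_matrix()
        if i in l: p=p+R@np.array([off[i] if i!=6 else 0,0,l[i]])
    return p,R
E
python3 - <<'E'
import pickle,itertools
from h import *
from scipy.optimize import least_squares
from rig import env
S=[pickle.load(open("pics/top0.pkl","rb"))[0],env.read_state()]
pickle.dump(S,open("S.pkl","wb"))
out=[]
for s in itertools.product([-1,1],repeat=4):
    s7=[s[0],1,s[1],1,s[2],1,s[3]]
    for o0 in(0,1.57,3.14,-1.57):
        def r(x):
            e=[]
            for st in S:
                p,R=fk(st['joints'],s7,x[:6],x[6]);e+=list(p-st['tcp_pos'])+list((R-Ro.from_quat(st['tool_rot']).as_matrix()).ravel()*.3)
            return np.array(e+list(1e-3*x[4:6]))
        k=least_squares(r,[.3,.4,.4,.25,0,0,o0]);out.append((k.cost,s7,k.x.round(4)))
for c in sorted(out,key=lambda c:c[0])[:4]:print(c)
E
```

```text
(np.float64(1.6324571892304107e-05), [-1, 1, -1, 1, -1, 1, -1], array([-516.5152,    2.1118,   -3.9717, -507.7005,   -0.6536,   -5.6459,
          1.5708]))
(np.float64(1.632457189230422e-05), [-1, 1, -1, 1, -1, 1, -1], array([-516.5153,    2.1118,   -3.9717, -507.7005,   -0.6536,   -5.6459,
          1.5708]))
(np.float64(1.632457189230584e-05), [-1, 1, -1, 1, -1, 1, -1], array([-516.5152,    2.1118,   -3.9717, -507.7005,   -0.6536,   -5.6459,
          1.5708]))
(np.float64(1.632457189230604e-05), [-1, 1, -1, 1, -1, 1, -1], array([-516.5152,    2.1118,   -3.9717, -507.7004,   -0.6536,   -5.6459,
          1.5708]))
```

Call:
step_arm:
  hand: [1,1,1,1,1,1]
  translation:
    - [0,0,0]
    - [0,0,0]
    - [0,0,0]
    - [0,0,0]
    - [0,0,0]
    - [0,0,0]
  delta_rot:
    - [0,-7,0]
    - [0,-7,0]
    - [0,-7,0]
    - [0,-7,0]
    - [0,-7,0]
    - [0,0,0]

```text
t: 2.55
tcp_pos: [0.403, 0.0039, 0.2293]
tool_rot: [0.934, 0.187, -0.298, 0.059]
ft_force: [-1.1, -0.5, 0.1]
width: 0.999
gripper_force: 0.0
```

```bash
cat > fit.py <<'E'
import pickle
from h import *
from scipy.optimize import least_squares
from rig import env
S=pickle.load(open("S.pkl","rb"))+[env.read_state()]
pickle.dump(S,open("S.pkl","wb"))
s7=[-1,1,-1,1,-1,1,-1]
r=lambda x:np.concatenate([fk(st['joints'],s7,x,np.pi/2)[0]-st['tcp_pos'] for st in S]+[1e-3*x[4:6]])
k=least_squares(r,[.3,.4,.4,.25,0,0]);print(k.x.round(4),(r(k.x)*1000).round(1))
np.save("L.npy",k.x);print(S[-1]['t'],S[-1]['joints'].round(3),S[-1]['tcp_pos'].round(4),Ro.from_quat(S[-1]['tool_rot']).as_matrix().round(3))
E
python3 fit.py
```

```text
[-0.1971  0.7585  0.1713  0.425  -0.057  -0.2852] [ 51.1  18.6 -13.6 -14.1  35.4   1.8   7.4  -8.   11.8  -0.1  -0.3]
2.55 [ 0.051  0.554 -0.402  1.757  0.224  1.502 -1.628] [0.403  0.0039 0.2293] [[ 0.752  0.384 -0.536]
 [ 0.314 -0.923 -0.221]
 [-0.579 -0.002 -0.815]]
```

Call:
step_arm:
  hand: [1,1,1,1,1,1,1,1,1]
  translation:
    - [0,0,0]
    - [0,0,0]
    - [18.4,4.3,16.7]
    - [18.4,4.3,16.7]
    - [18.4,4.3,16.7]
    - [18.4,4.3,16.7]
    - [18.4,4.3,16.7]
    - [18.4,4.3,16.7]
    - [0,0,0]
  delta_rot:
    - [0,-5,0]
    - [0,-5,0]
    - [0,0,0]
    - [0,0,0]
    - [0,0,0]
    - [0,0,0]
    - [0,0,0]
    - [0,0,0]
    - [0,0,0]

```text
t: 3.45
tcp_pos: [0.4182, -0.0188, 0.0807]
tool_rot: [0.906, 0.18, -0.376, 0.074]
ft_force: [-1.6, -0.2, 0.8]
width: 1.0
gripper_force: 0.0
```

```bash
python3 fit.py; python3 - <<'E'
from rig import env,cams
import cv2,pickle
st=env.read_state();f=cams.grab_frame("wrist");pickle.dump((st,f),open("pics/w1.pkl","wb"))
cv2.imwrite("pics/w1.png",f["image"][:,:,::-1])
E
```

```text
[0.2414 0.6752 0.3587 0.4068 0.0084 0.0198] [ 58.6   5.2 -19.6 -25.1  36.4  12.9 -23.2  11.8   8.1  12.4  10.4  -1.4
   0.    0. ]
3.45 [ 0.018  0.883 -0.337  1.683  0.319  1.432 -1.67 ] [ 0.4182 -0.0188  0.0807] [[ 0.652  0.382 -0.655]
 [ 0.27  -0.924 -0.27 ]
 [-0.708 -0.001 -0.706]]
```

View pics/w1.png

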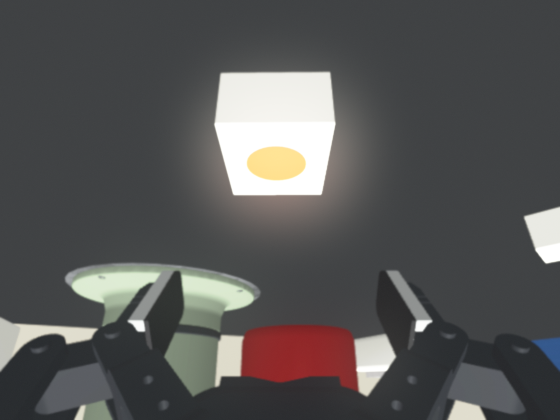

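Wrist picture: the rack is square to the jaws, with the dot at (276,162) and the near top edge at row 123. The fingertips at columns 180 and 380 straddle it.

```bash
cat > fit2.py <<'E'
import pickle
from h import *
from scipy.optimize import least_squares
S=pickle.load(open("S.pkl","rb"))
s7=[-1,1,-1,1,-1,1,-1]
def fk2(q,x):
    R=np.eye(3);p=np.zeros(3);v=x.reshape(7,3)
    for i in range(7):
        R=R@Ro.from_euler('zyzyzyz'[i],s7[i]*q[i]+(np.pi/2 if i==6 else 0)).as_matrix(); p=p+R@v[i]
    return p,R
x0=np.zeros((7,3));x0[0,2]=.35;x0[2,2]=.4;x0[4,2]=.4;x0[6,2]=.3
if __name__=="__main__":
    r=lambda x:np.concatenate([(fk2(st['joints'],x)[0]-st['tcp_pos']) for st in S]+[3e-3*(x-x0.ravel())])
    k=least_squares(r,x0.ravel());print(k.x.reshape(7,3).round(3),(r(k.x)[:3*len(S)]*1000).round(1))
    np.save("L2.npy",k.x)
    for st in S: print((fk2(st['joints'],k.x)[1]-Ro.from_quat(st['tool_rot']).as_matrix()).round(3).tolist())
E
python3 fit2.py; python3 - <<'E'
import pickle
from h import *
st,f=pickle.load(open("pics/w1.pkl","rb"))
for u,v in((276,162.5),(219,123),(334,123),(232,194),(322,194)):print(toworld(f,u,v,.03,st))
E
```

```text
[[-0.012 -0.026  0.319]
 [-0.    -0.026  0.049]
 [ 0.009  0.002  0.449]
 [-0.018  0.002  0.011]
 [-0.001 -0.007  0.411]
 [-0.002 -0.007  0.005]
 [ 0.003  0.008  0.305]] [ 0.  0.  0.  0. -0. -0. -0.  0. -0.  0. -0.  0.]
[[-0.0, -0.0, 0.0], [-0.0, 0.0, 0.0], [0.0, -0.0, 0.0]]
[[0.0, 0.0, -0.0], [0.0, 0.0, 0.0], [-0.0, -0.0, 0.0]]
[[-0.0, -0.0, -0.0], [-0.0, 0.0, 0.0], [0.0, -0.0, 0.0]]
[[0.0, -0.0, 0.0], [-0.0, -0.0, 0.0], [0.0, -0.0, -0.0]]
[ 0.43461107 -0.01051742  0.03      ]
[0.4523126  0.02262365 0.03      ]
[ 0.47098961 -0.02232071  0.03      ]
[0.39510815 0.0012957  0.03      ]
[ 0.41533417 -0.04721696  0.03      ]
```

Call:
step_arm:
  hand: [1,1,1,1,1,1,1,-1,-1,-1,-1,-1,-1,-1]
  translation:
    - [8,-0.3,7.6]
    - [8,-0.3,7.6]
    - [8,-0.2,7.6]
    - [8,-0.2,7.6]
    - [8,-0.2,7.6]
    - [8,-0.2,7.6]
    - [4,0,3.7]
    - [0,0,0]
    - [0,0,0]
    - [0,0,0]
    - [0,0,0]
    - [0,0,0]
    - [0,0,0]
    - [0,0,0]
  delta_rot:
    - [0,0,0]
    - [0,0,0]
    - [0,0,0]
    - [0,0,0]
    - [0,0,0]
    - [0,0,0]
    - [0,0,0]
    - [0,0,0]
    - [0,0,0]
    - [0,0,0]
    - [0,0,0]
    - [0,0,0]
    - [0,0,0]
    - [0,0,0]
  newtons: 50

```text
t: 4.9
tcp_pos: [0.4208, -0.0159, 0.0112]
tool_rot: [0.906, 0.18, -0.375, 0.075]
ft_force: [2.1, 0.7, 6.4]
width: 0.572
gripper_force: 52.2
```

```bash
cat > ik.py <<'E'
from h import *
from fit2 import fk2
from scipy.optimize import least_squares
L=np.load("L2.npy")
lo=np.array([-2.91,-.3,-1.5,.17,-1.26,.16,-2.52])+.03;hi=np.array([2.91,2.13,1.42,2.43,4.41,1.93,2.52])-.03
def tool(yaw,tilt): # yaw deg of tool x, tilt deg + = points outward along tool x
    y=np.radians(yaw);X=np.array([np.cos(y),np.sin(y),0]);Y=np.array([np.sin(y),-np.cos(y),0])
    return np.c_[X,Y,[0,0,-1]]@Ro.from_euler('y',tilt,degrees=True).as_matrix()
def ik(p,R,q0):
    def r(q):
        a,b=fk2(q,L);return np.r_[(a-p)*10,Ro.from_matrix(b.T@R).as_rotvec()*2,1e-3*(q-q0)]
    k=least_squares(r,np.clip(q0,lo,hi),bounds=(lo,hi));e=r(k.x)
    return k.x,np.linalg.norm(e[:3])*100,np.degrees(np.linalg.norm(e[3:6])/2)
E
python3 - <<'E'
from ik import *
from rig import env
s=env.read_state();q0=s['joints'];print(s['tcp_pos'],s['width'],s['gripper_force'],s['ft_force'])
for yaw in(-40,-20,0,20,40,60):
    for tl in(30,45,55,65):
        R=tool(yaw,tl);G=np.array([.525-.008*np.cos(np.radians(yaw)),.182-.008*np.sin(np.radians(yaw)),.05])
        q,e,a=ik(G+.023*R[:,2],R,q0);print(yaw,tl,round(e,1),round(a,1),q.round(2))
E
```

```text
[ 0.4208149  -0.0159362   0.01122811] 0.5715818716010074 52.163887946808245 [2.09494352 0.6674204  6.38132834]
-40 30 0.0 0.0 [-1.38  0.95  0.88  2.11 -0.59  0.29 -2.49]
-40 45 0.0 0.0 [-1.62  1.23  1.08  2.14 -0.78  0.29 -2.49]
-40 55 0.0 0.0 [-1.75  1.48  1.19  2.13 -0.93  0.37 -2.49]
-40 65 0.0 0.0 [-1.88  1.81  1.33  2.11 -1.09  0.54 -2.49]
-20 30 2.6 2.3 [-1.35  0.9   0.87  2.19 -1.23  0.19 -1.5 ]
-20 45 8.6 7.7 [-1.61  1.17  1.06  2.2  -1.23  0.19 -1.76]
-20 55 10.2 9.1 [-1.76  1.41  1.14  2.2  -1.23  0.19 -1.99]
-20 65 9.5 8.4 [-1.89  1.67  1.17  2.2  -1.23  0.19 -2.22]
0 30 14.5 13.0 [-0.9   0.67  0.37  2.12  0.27  0.19 -2.49]
0 45 21.1 18.9 [-1.48  0.99  0.98  2.18 -1.23  0.19 -1.34]
0 55 26.1 23.4 [-1.72  1.3   1.12  2.19 -1.23  0.19 -1.69]
0 65 27.1 24.3 [-1.96  1.76  1.17  2.2  -1.23  0.19 -2.17]
20 30 15.3 13.8 [-0.2   0.65 -0.29  2.1   0.92  0.19 -2.49]
20 45 29.2 26.5 [ 0.11  0.71 -0.55  2.08  1.14  0.19 -2.49]
20 55 13.2 10.5 [ 0.84  2.1  -1.47  2.38  2.83  1.32 -2.49]
20 65 14.8 12.0 [ 0.86  2.1  -1.45  2.38  2.89  1.26 -2.49]
40 30 1.3 0.9 [ 0.67  1.56 -1.47  2.19  2.02  1.13 -2.49]
40 45 1.0 0.5 [ 0.8   1.79 -1.47  2.3   2.4   1.11 -2.49]
40 55 0.0 0.0 [ 0.89  1.96 -1.44  2.34  2.62  1.05 -2.43]
40 65 0.0 0.0 [ 1.01  2.1  -1.37  2.34  2.82  0.9  -2.38]
60 30 0.0 0.0 [ 0.61  1.13 -1.1   2.13  1.72  0.48 -2.14]
60 45 0.0 0.0 [ 0.86  1.57 -1.36  2.18  2.03  0.66 -2.04]
60 55 9.9 8.9 [ 0.7   1.16 -0.88  2.04 -1.23  0.19  1.06]
60 65 9.0 8.1 [ 0.87  1.4  -0.99  2.03 -1.23  0.19  1.3 ]
```

```bash
cat > plan.py <<'E'
from ik import *
import sys
from rig import env
s=env.read_state();q0=s['joints']
def elbow(q):
    R=np.eye(3);p=np.zeros(3);v=L.reshape(7,3);out=[]
    for i in range(7):
        R=R@Ro.from_euler('zyzyzyz'[i],[-1,1,-1,1,-1,1,-1][i]*q[i]+(np.pi/2 if i==6 else 0)).as_matrix();p=p+R@v[i];out.append(p[2])
    return out[2],out[4]
for Y in(-120,-105,-85,-70,-55,-40,40,50,65,80,95,110,125):
    for T in(45,60):
        q=q0;res=[];el=9
        y=np.radians(Y);G1=np.array([.525+.032*np.cos(y),.182+.032*np.sin(y),.0])
        G0=np.array([.4345,-.0105,0])
        for k in np.linspace(0,1,25):
            R=tool(22.4+(Y-22.4)*k,-45+(T+45)*k);G=G0+(G1-G0)*k;G[2]=.18
            q,e,a=ik(G+.023*R[:,2],R,q);res.append(max(e,a));el=min(el,*elbow(q))
        for z in(.14,.10,.07,.045):
            G[2]=z;q,e,a=ik(G+.023*R[:,2],R,q);res.append(max(e,a));el=min(el,*elbow(q))
        print(Y,T,"maxerr",round(max(res),1),"end",round(res[-1],1),"elb",round(el,2),q.round(2),"marg",np.minimum(q-lo,hi-q).min().round(2))
E
python3 plan.py
```

```text
-120 45 maxerr 61.4 end 53.9 elb 0.3 [-1.31  1.4   1.39  2.04 -1.23  1.17 -2.49] marg 0.0
-120 60 maxerr 60.2 end 60.2 elb 0.27 [-1.34  1.51  1.39  1.88 -0.97  1.27 -2.49] marg 0.0
-105 45 maxerr 48.5 end 39.8 elb 0.29 [-1.39  1.43  1.39  2.01 -1.16  1.07 -2.49] marg 0.0
-105 60 maxerr 49.5 end 47.9 elb 0.26 [-1.45  1.53  1.39  1.96 -1.    1.07 -2.49] marg 0.0
-85 45 maxerr 33.5 end 21.8 elb 0.27 [-1.48  1.49  1.39  1.99 -1.1   0.96 -2.49] marg 0.0
-85 60 maxerr 41.3 end 30.5 elb 0.24 [-1.57  1.6   1.39  2.01 -1.03  0.88 -2.49] marg 0.0
-70 45 maxerr 20.5 end 9.0 elb 0.26 [-1.54  1.54  1.39  1.98 -1.07  0.88 -2.49] marg 0.0
-70 60 maxerr 32.7 end 17.6 elb 0.22 [-1.64  1.67  1.39  2.02 -1.05  0.78 -2.49] marg 0.0
-55 45 maxerr 5.8 end 0.0 elb 0.24 [-1.58  1.48  1.3   2.   -0.98  0.68 -2.49] marg 0.0
-55 60 maxerr 16.5 end 5.2 elb 0.19 [-1.71  1.75  1.39  2.03 -1.07  0.71 -2.49] marg 0.0
-40 45 maxerr 0.0 end 0.0 elb 0.24 [-1.51  1.21  1.03  2.12 -0.73  0.21 -2.49] marg 0.0
-40 60 maxerr 0.0 end 0.0 elb 0.18 [-1.71  1.57  1.2   2.11 -0.96  0.32 -2.49] marg 0.0
40 45 maxerr 7.0 end 1.8 
[... 508 characters left out ...]
maxerr 0.0 end 0.0 elb 0.25 [ 0.61  1.19 -1.01  2.    0.73  0.19 -0.78] marg 0.0
80 60 maxerr 0.0 end 0.0 elb 0.19 [ 0.79  1.46 -1.15  1.98  0.57  0.21 -0.41] marg 0.02
95 45 maxerr 0.0 end 0.0 elb 0.25 [ 0.61  1.25 -1.06  1.87  0.45  0.47 -0.3 ] marg 0.28
95 60 maxerr 0.0 end 0.0 elb 0.19 [ 0.76  1.51 -1.2   1.82  0.43  0.56 -0.14] marg 0.27
110 45 maxerr 0.0 end 0.0 elb 0.25 [ 0.57  1.29 -1.09  1.75  0.41  0.74 -0.09] marg 0.38
110 60 maxerr 0.0 end 0.0 elb 0.19 [ 0.67  1.51 -1.21  1.67  0.36  0.86  0.05] marg 0.26
125 45 maxerr 0.0 end 0.0 elb 0.25 [ 0.51  1.32 -1.1   1.62  0.41  0.98  0.1 ] marg 0.37
125 60 maxerr 0.0 end 0.0 elb 0.19 [ 0.56  1.5  -1.19  1.51  0.32  1.13  0.2 ] marg 0.28
```

Call:
step_arm:
  hand: [-1,-1,-1,-1,-1,-1,-1,-1,-1,-1,-1,-1,-1,-1,-1,-1,-1,-1,-1,-1]
  translation:
    - [-10,0,-10]
    - [-24,0,-24]
    - [-24,0,-24]
    - [-24,0,-24]
    - [-24,0,-24]
    - [0,0,0]
    - [0,0,0]
    - [0,0,0]
    - [0,0,0]
    - [0,0,0]
    - [0,0,0]
    - [23.3,-23.6,0]
    - [23.3,-23.6,0]
    - [23.3,-23.6,0]
    - [23.3,-23.6,0]
    - [23.3,-23.6,0]
    - [23.3,-23.6,0]
    - [23.3,-23.6,0]
    - [23.3,-23.6,0]
    - [0,0,0]
  delta_rot:
    - [0,0,0]
    - [0,0,0]
    - [0,0,0]
    - [0,0,0]
    - [0,0,0]
    - [0,7.5,0]
    - [0,7.5,0]
    - [0,7.5,0]
    - [0,7.5,0]
    - [0,7.5,0]
    - [0,7.5,0]
    - [0,0,0]
    - [0,0,0]
    - [0,0,0]
    - [0,0,0]
    - [0,0,0]
    - [0,0,0]
    - [0,0,0]
    - [0,0,0]
    - [0,0,0]

```text
t: 6.9
tcp_pos: [0.5206, 0.234, 0.1615]
tool_rot: [0.98, 0.197, 0.001, -0.001]
ft_force: [-0.1, -0.5, -0.7]
width: 0.576
gripper_force: 52.0
```

Call:
step_arm:
  hand: [-1,-1,-1,-1,-1,-1,-1,-1,-1,-1,-1,-1,-1,-1,-1,-1,-1,-1,-1,-1]
  translation:
    - [0,0,0]
    - [0,0,0]
    - [0,0,0]
    - [0,0,0]
    - [0,0,0]
    - [0,0,0]
    - [0,0,0]
    - [0,0,0]
    - [0,0,0]
    - [0,0,0]
    - [0,0,0]
    - [0,0,0]
    - [0,0,0]
    - [0,0,0]
    - [0,0,0]
    - [0,0,0]
    - [0,0,0]
    - [0,0,0]
    - [0,0,0]
    - [0,0,0]
  delta_rot:
    - [0,0,-7.3]
    - [0,0,-7.3]
    - [0,0,-7.3]
    - [0,0,-7.3]
    - [0,0,-7.3]
    - [0,0,-7.3]
    - [0,0,-7.3]
    - [0,0,-7.3]
    - [0,0,-7.3]
    - [0,0,-7]
    - [0,0,0]
    - [0,6,0]
    - [0,6,0]
    - [0,6,0]
    - [0,6,0]
    - [0,6,0]
    - [0,6,0]
    - [0,6,0]
    - [0,3,0]
    - [0,0,0]

```text
t: 8.9
tcp_pos: [0.5204, 0.2279, 0.1592]
tool_rot: [0.625, 0.68, 0.257, -0.284]
ft_force: [0.5, -0.2, -0.9]
width: 0.572
gripper_force: 52.0
```

```bash
python3 fit.py >/dev/null; python3 fit2.py|tail -9|head -3; python3 - <<'E'
from rig import env,cams
import cv2,pickle
from h import *
s=env.read_state();R=Ro.from_quat(s['tool_rot']).as_matrix();print(s['t'],s['joints'].round(3),s['tcp_pos'],R.round(3),s['width'],s['gripper_force'])
d=np.array([.5206,.230,.0])-s['tcp_pos'];d[2]=0;print("toolshift mm",(R.T@d*1000).round(1))
f=cams.grab_frame("scene");pickle.dump((s,f),open("pics/s2.pkl","wb"))
cv2.imwrite("pics/s2.png",cv2.resize(f["image"][150:400,150:450],None,fx=2.5,fy=2.4)[:,:,::-1])
E
```

```text
[-0.006 -0.014  0.01 ]
 [ 0.004 -0.003  0.41 ]
 [-0.002 -0.003  0.012]
8.9 [ 0.683  0.992 -1.22   1.905  0.221  0.617 -0.318] [0.5204333  0.22788227 0.15920468] [[-0.056  0.996 -0.064]
 [ 0.704  0.085  0.705]
 [ 0.708 -0.006 -0.706]] 0.571551666359241 52.04229410912376
toolshift mm [1.5 0.3 1.5]
```

View pics/s2.png

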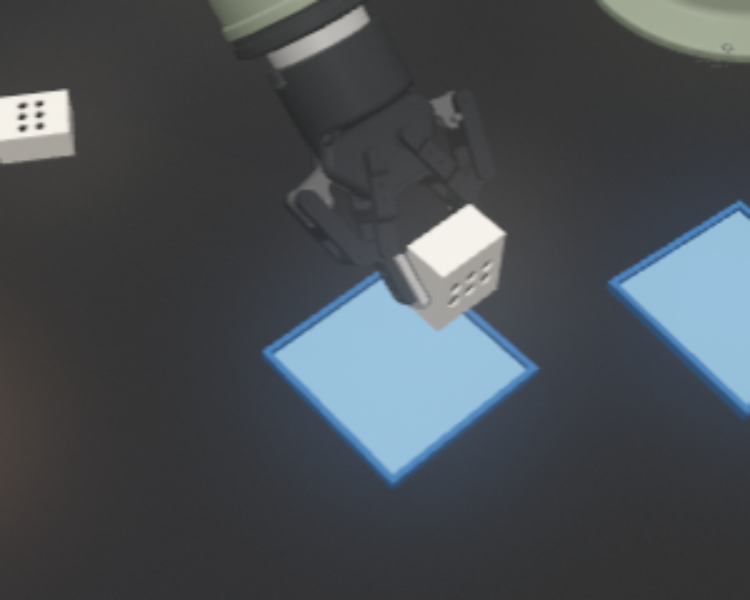

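The rack is held upright with its holes facing left, at crop (470,280) over the tray. I'll lower it.

Call:
step_arm:
  hand: [-1,-1,-1,-1,-1,-1,-1,-1,-1,-1,-1,-1]
  translation:
    - [-12,0,12]
    - [-14,0,14]
    - [-14,0,14]
    - [-14,0,14]
    - [-14,0,14]
    - [-14,0,14]
    - [-8,0,8]
    - [-4,0,4]
    - [-1.5,0,1.5]
    - [-1,0,1]
    - [0,0,0]
    - [0,0,0]
  delta_rot:
    - [0,0,0]
    - [0,0,0]
    - [0,0,0]
    - [0,0,0]
    - [0,0,0]
    - [0,0,0]
    - [0,0,0]
    - [0,0,0]
    - [0,0,0]
    - [0,0,0]
    - [0,0,0]
    - [0,0,0]

```text
t: 10.15
tcp_pos: [0.5207, 0.2297, 0.0246]
tool_rot: [0.623, 0.682, 0.258, -0.282]
ft_force: [0.4, 0.1, -0.6]
width: 0.577
gripper_force: 52.0
```

Call:
step_arm:
  hand: [-1,-1,-1,-1,-1,-1]
  translation:
    - [-0.8,0,0.8]
    - [-0.7,0,0.7]
    - [-0.7,0,0.7]
    - [-0.7,0,0.7]
    - [0,0,0]
    - [0,0,0]
  delta_rot:
    - [0,0,0]
    - [0,0,0]
    - [0,0,0]
    - [0,0,0]
    - [0,0,0]
    - [0,0,0]

```text
t: 10.75
tcp_pos: [0.5205, 0.2299, 0.0206]
tool_rot: [0.623, 0.682, 0.258, -0.283]
ft_force: [-1.4, -3.4, 8.5]
width: 0.576
gripper_force: 53.0
```

Call:
step_arm:
  hand: [-0.1,0.3,0.7,1,1,1,1,1,1,1,1,1]
  translation:
    - [0,0,0]
    - [0,0,0]
    - [0,0,0]
    - [0,0,0]
    - [0,0,0]
    - [0,0,-5]
    - [0,0,-15]
    - [0,0,-25]
    - [0,0,-25]
    - [0,0,-25]
    - [0,0,-25]
    - [0,0,0]
  delta_rot:
    - [0,0,0]
    - [0,0,0]
    - [0,0,0]
    - [0,0,0]
    - [0,0,0]
    - [0,0,0]
    - [0,0,0]
    - [0,0,0]
    - [0,0,0]
    - [0,0,0]
    - [0,0,0]
    - [0,0,0]

```text
t: 11.95
tcp_pos: [0.5298, 0.1422, 0.107]
tool_rot: [0.624, 0.682, 0.259, -0.281]
ft_force: [0.4, 0.0, -0.2]
width: 1.003
gripper_force: 0.0
```

```bash
python3 - <<'E'
from rig import env,cams
import cv2,pickle
from h import *
s=env.read_state();R=Ro.from_quat(s['tool_rot']).as_matrix();print(s['t'],s['joints'].round(3),s['tcp_pos'],s['width'])
f=cams.grab_frame("scene");pickle.dump((s,f),open("pics/s3.pkl","wb"))
a=cv2.resize(f["image"][230:370,230:390],None,fx=3,fy=3)
f=cams.grab_frame("wrist");pickle.dump((s,f),open("pics/w3.pkl","wb"))
b=cv2.resize(f["image"],(560,420))
c=np.zeros((420,800,3),np.uint8);c[:,:480]=a[:420];c[:240,480:]=cv2.resize(b,(320,240))
cv2.imwrite("pics/s3.png",c[:,:,::-1])
E
```

```text
11.95 [ 0.804  1.089 -1.176  1.877  0.278  0.685 -0.184] [0.52980711 0.14222567 0.10695758] 1.0026299978068705
```

View pics/s3.png

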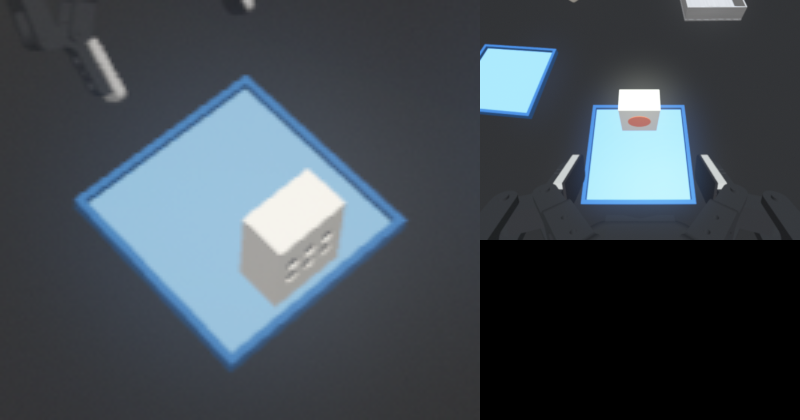

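```bash
python3 - <<'E'
import pickle
from ik import *
st,f=pickle.load(open("pics/s3.pkl","rb"))
P=np.array([toworld(f,230+u/3,230+v/3,.065)[:2] for u,v in((243,222),(308,168),(346,205),(283,255))])
print(P.round(4),P.mean(0))
q=st['joints']
R0=Ro.from_quat(st['tool_rot']).as_matrix()
for p,t in(([.53,.142,.15],45),([.53,.142,.15],0),([.522,.275,.15],0),([.522,.275,.05],0),([.522,.215,.05],0)):
    q,e,a=ik(np.array(p),tool(95,t),q);print(p,t,round(e,1),round(a,1),q.round(2))
c=P.mean(0)
# tool-frame shifts with tool down yaw95, from current tcp (after tilting about tcp)
Rd=tool(95,0);tgt=np.array([c[0],c[1]+.045,.16]);print("up/down frame shift mm",(Rd.T@(tgt-st['tcp_pos'])*1000).round(1))
E
```

```text
[[0.5489 0.2151]
 [0.498  0.209 ]
 [0.4962 0.24  ]
 [0.5438 0.2439]] [0.52173846 0.22697581]
[0.53, 0.142, 0.15] 45 0.0 0.0 [ 0.83  1.03 -1.23  1.87  0.24  0.74 -0.2 ]
[0.53, 0.142, 0.15] 0 0.0 0.0 [ 0.27  0.67 -0.92  1.85  0.65  0.95 -0.85]
[0.522, 0.275, 0.15] 0 0.0 0.0 [ 0.01  0.72 -0.9   1.74  0.66  1.01 -1.05]
[0.522, 0.275, 0.05] 0 0.0 0.0 [-0.05  0.85 -0.8   1.8   0.79  0.85 -1.15]
[0.522, 0.215, 0.05] 0 0.0 0.0 [ 0.05  0.82 -0.8   1.87  0.8   0.81 -1.09]
up/down frame shift mm [130.    3.3 -53. ]
```

Standing in the tray: the crop shows the rack's top face centred at (295,212), with the dot to the right and the holes to the left. It stands at (0.522, 0.227). Next I'll go over to the hole side with the fingers shut.

Call:
step_arm:
  hand: [0.5,0,-0.5,-1,-1,-1,-1,-1,-1,-1,-1,-1,-1,-1,-1,-1,-1]
  translation:
    - [0,0,0]
    - [0,0,0]
    - [0,0,0]
    - [0,0,0]
    - [0,0,0]
    - [0,0,0]
    - [0,0,0]
    - [0,0,0]
    - [0,0,-20]
    - [0,0,-30]
    - [26,0.7,0]
    - [26,0.7,0]
    - [26,0.7,0]
    - [26,0.7,0]
    - [26,0.5,0]
    - [0,0,0]
    - [0,0,0]
  delta_rot:
    - [0,-6,0]
    - [0,-6,0]
    - [0,-6,0]
    - [0,-6,0]
    - [0,-6,0]
    - [0,-6,0]
    - [0,-6,0]
    - [0,-3,0]
    - [0,0,0]
    - [0,0,0]
    - [0,0,0]
    - [0,0,0]
    - [0,0,0]
    - [0,0,0]
    - [0,0,0]
    - [0,0,0]
    - [0,0,0]

```text
t: 13.75
tcp_pos: [0.5188, 0.2756, 0.1543]
tool_rot: [0.674, 0.739, -0.001, -0.0]
ft_force: [0.1, -0.0, -0.7]
width: 0.001
gripper_force: 0.0
```

```bash
python3 - <<'E'
from rig import env
from h import *
s=env.read_state();R=Ro.from_quat(s['tool_rot']).as_matrix();print(s['t'],s['tcp_pos'],R.round(3),s['width'])
print("shift",(R.T@(np.array([.522,.272,.050])-s['tcp_pos'])*1000).round(1))
E
```

```text
13.75 [0.51875848 0.27558861 0.15432256] [[-0.093  0.996 -0.001]
 [ 0.996  0.093 -0.   ]
 [-0.    -0.001 -1.   ]] 0.0011709218273176292
shift [ -3.8   3.  104.3]
```

Call:
step_arm:
  hand: [-1,-1,-1,-1,-1,-1,-1,-1,-1,-1,-1,-1,-1,-1,-1,-1,-1,-1]
  translation:
    - [0,3,17]
    - [0,0,20]
    - [0,0,20]
    - [0,0,20]
    - [0,0,17]
    - [0,0,9]
    - [-8,0,0]
    - [-8,0,0]
    - [-4,0,0]
    - [-4,0,0]
    - [-4,0,0]
    - [-4,0,0]
    - [-4,0,0]
    - [-4,0,0]
    - [-4,0,0]
    - [-4,0,0]
    - [0,0,0]
    - [0,0,0]
  delta_rot:
    - [0,0,0]
    - [0,0,0]
    - [0,0,0]
    - [0,0,0]
    - [0,0,0]
    - [0,0,0]
    - [0,0,0]
    - [0,0,0]
    - [0,0,0]
    - [0,0,0]
    - [0,0,0]
    - [0,0,0]
    - [0,0,0]
    - [0,0,0]
    - [0,0,0]
    - [0,0,0]
    - [0,0,0]
    - [0,0,0]

```text
t: 15.55
tcp_pos: [0.527, 0.2275, 0.052]
tool_rot: [0.674, 0.738, 0.0, -0.0]
ft_force: [0.3, -0.1, 0.5]
width: 0.001
gripper_force: 0.0
```

```bash
python3 - <<'E'
from rig import env,cams
import cv2,pickle
from h import *
s=env.read_state();print(s['t'],s['tcp_pos'],s['ft_force'])
f=cams.grab_frame("scene");a=cv2.resize(f["image"][230:370,230:390],None,fx=3,fy=3)
cv2.imwrite("pics/s4.png",a[:,:,::-1])
E
```

```text
15.55 [0.52696252 0.22751561 0.05197475] [ 0.27981276 -0.07011741  0.53094371]
```

View pics/s4.png

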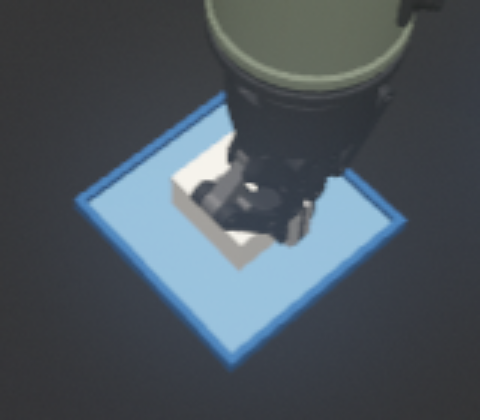

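The rack has tipped down flat; its near corner is at about (240,265). I'll retreat and check.

Call:
step_arm:
  hand: [-1,-1,-1,-1,-1,-1,-1,-1,-1,-1,-1,-1]
  translation:
    - [0,0,-15]
    - [0,0,-25]
    - [0,0,-30]
    - [0,0,-30]
    - [0,0,-30]
    - [25,0,-10]
    - [25,0,0]
    - [25,0,0]
    - [25,0,0]
    - [25,0,0]
    - [0,0,0]
    - [0,0,0]
  delta_rot:
    - [0,0,0]
    - [0,0,0]
    - [0,0,0]
    - [0,0,0]
    - [0,0,0]
    - [0,0,0]
    - [0,0,0]
    - [0,0,0]
    - [0,0,0]
    - [0,0,0]
    - [0,0,0]
    - [0,0,0]

```text
t: 16.8
tcp_pos: [0.5152, 0.3525, 0.1927]
tool_rot: [0.674, 0.739, 0.0, -0.0]
ft_force: [0.6, 0.5, -0.0]
width: 0.007
gripper_force: 0.0
```

```bash
python3 - <<'E'
from rig import env,cams
import cv2,pickle
from h import *
s=env.read_state();print(s['t'],s['tcp_pos'],s['qd'].round(3))
f=cams.grab_frame("scene");a=cv2.resize(f["image"][230:370,230:360],None,fx=3,fy=3)
t=cams.grab_frame("top");b=cv2.resize(t["image"][140:280,170:300],None,fx=3,fy=3)
cv2.imwrite("pics/s5.png",np.hstack([a,b])[:,:,::-1])
E
```

```text
16.8 [0.515194   0.35247992 0.19270059] [ 0.025 -0.002  0.013  0.011  0.005 -0.001 -0.001]
```

View pics/s5.png

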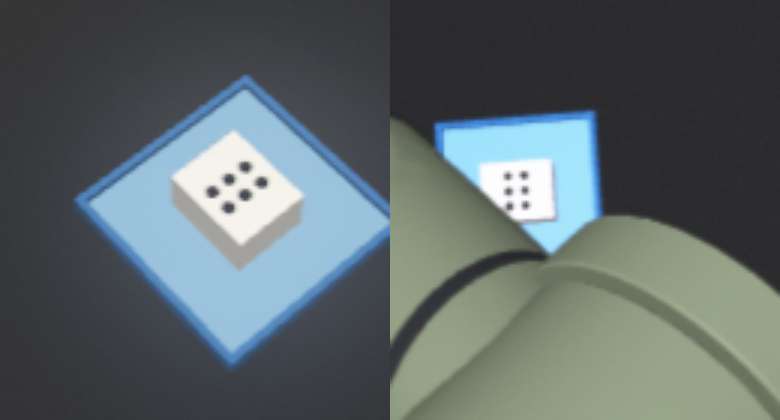

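The rack lies flat with its holes up near the tray centre (scene crop (237,187), top crop (517,190)), and the arm is clear of it.

```bash
python3 -c "
from rig import env
print(env.job_done())"
```

```text
the job is handed in; nothing more can be done
None
```

The upside-down rack now lies flat with its holes up near the centre of the right-hand blue tray, released with the arm clear. The other two racks were never touched, and the job was handed in at about 17 s.

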